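# Lock the sample box with its barrel bolt

## Task

Lock the sample box: lift the bolt's red-knobbed handle out of its parking notch, slide the bolt across into the staple on the clear lid, and drop the handle all the way down into the notch of the brass catch, then let go. Feel for that notch rather than forcing the handle down onto the guide or the catch, be gentle with the box, and leave everything else on the bench where it is.

Things in the scene. Friction and masses are not known exactly. Their poses are not given: they have to be found in the camera images.
- case: White sample lock box fixed to the bench, 200 (x) x 300 (y) x 90 mm high; origin at the centre of its underside, z up. Its top is a steel deck on the -y half and a clear lid over tubes on the +y half. The bolt lies on the deck and slides to +y (box axes). Two steel staples, 26 mm wide (x), 49 mm high over the top, straddle the rod at box y = -4 and (on the lid) +26 mm.
- rod (a point): Point on the axis of the bolt's rod where the handle joins it when parked; fixed to the box at x = -10, y = -120, z = 126 mm in the box frame, axes as the box. The rod, 12 mm thick, runs along y in a dark channel, 36 mm above the deck. The handle sticks out on the +x side.
- guide: Steel guide rail on the deck, parallel to the rod, 6 mm thick, its middle plane 30 mm from the rod's axis on the +x side; same origin and axes as the box. Its upper edge is 10 mm above the rod's axis. The handle can lie down only in notches 11 to 12 mm wide and over 15 mm deep. The parking notch is centred at box y = -120 mm; a level edge leads from it to the brass catch.
- catch_zone (a point): Fixed point on the rail's upper edge at box y = -60 mm (bolt travel 60 mm). The brass catch, 74 mm long, 7 mm thick, edge level with the rail's, is clamped hereabouts, with the 11 mm wide locking notch in its middle. Where it is clamped differs from box to box and is NOT measured: the notch centre lies anywhere from 14 mm before to 14 mm beyond this point along y; cameras see it as the gap in the brass.
- handle: The bolt's handle: a round 8 mm stem square to the rod with a red ball knob. Origin on the rod's axis; its x axis points along the stem, its y axis along the rod (as the box's y).
- knob (a point): Centre of the red ball knob, 22 mm across, 55 mm from the rod's axis. With the handle down it is at rod height, 36 mm above the deck. Outside the rail (+x) nothing else stands within 70 mm of it along y. Pinch it from above, fingers upright on its +y and -y sides: the ball turns between the pads as the handle swings.
- bolt (a joint): Travel of the bolt in m: 0 parked, grows to +y, end stop at 0.084. About 2.5 N of friction: it stays where it is left, so a stem lowered off the middle of a notch (which leaves it 1.5 to 2 mm of play either way) hangs on the corner until it is moved over.
- turn (a joint): Swing of the handle about the rod in rad: 0 = horizontal, fully down in a notch; grows as the knob rises, up to 1.3. The handle (about 70 g) falls by its own weight. Resting on the rail's or catch's edge it reads about 0.49 (knob 26 mm higher than when down); clear of the edge above 0.55. Up to 10 N down on the knob is safe; 16 N is forcing it.
- tube_rack: Bystander, leave alone: black tube rack, 85 x 150 mm, 47 mm high; origin at the centre of its underside.
- microplate: Bystander, leave alone: white microplate, 86 x 128 x 14 mm; origin at the centre of its underside.
- reagent: Bystander, leave alone: clear bottle, 60 mm across, 130 mm high, blue cap; origin at the centre of its underside.
- buffer: Bystander, leave alone: white bottle, 52 mm across, 110 mm high, red cap; origin at the centre of its underside.
- beaker: Bystander, leave alone: glass beaker, 68 mm across, 85 mm high; origin at the centre of its underside.
- tip_box: Bystander, leave alone: blue tip box with clear lid, 80 x 115 x 65 mm; origin at the centre of its underside.
- stain_jar: Bystander, leave alone: amber jar, 32 mm across, 40 mm high, standing on the clear lid; origin at the centre of its underside.

How it is judged (in metres and radians):
On the way, in this order (a step that is already met when the one before it is completed fails the run):
1. the handle is lifted out of the parking notch, the bolt still back (value of joint turn above 0.42 rad and value of joint bolt below 0.015 m), for 0.1 s.
2. the bolt is slid across into the lid's staple with the handle up (value of joint bolt above 0.034 m and value of joint turn above 0.3 rad), for 0.1 s.
At the end, for the whole second after the job is handed in: The bolt is out by more than 40 mm (in the locking notch), the handle is down in the notch to within 0.10 rad of horizontal, both are at rest and released (value of joint bolt above 0.04 m and value of joint turn below 0.1 rad and velocity of joint bolt below 0.01 m/s and velocity of joint turn below 0.1 rad/s); the robot touches nothing.
It fails at once if the handle is forced against the guide rail or catch with more than 30 N (contact force between handle and guide above 30 N).
It fails at once if the robot pushes against the box or the guide rail with more than 25 N (the bolt and its handle do not count) (contact force between any of the arm, the fingers and case_c0 above 25 N or contact force between the fingers and guide above 25 N).
It fails at once if a bystander is moved more than 20 mm (distance of any of tube_rack, microplate, reagent, buffer, beaker, tip_box, stain_jar from where it was at the start of the episode above 0.02 m).
It also fails if it takes over 72 s, if anything falls off the work surface, if the arm or the gripper's body presses on something with over 40 N, if the wrist force passes 120 N, or if a joint passes its speed limit or range.

## Robot

A 6-joint arm with a two-finger parallel gripper is mounted at the origin on the work surface. World frame = base frame: x ahead of the robot, y to its left, z up, the work surface at z = 0. Lengths are in mm, angles in rad, forces in N, time in s.
With the tool pointing down it reaches from about 275 to 750 mm from the base axis. Payload 10.2 kg.
Tool frame: the origin (TCP) lies at the very end of the fingers, on their centre line; the grasp point (between the pads) lies 19 mm behind it; z points along the fingers, y is the line along which they close (so a half turn about z gives the same grasp; the last joint's range is limited). The gripper opens to 85 mm and grips with 20 to 120 N. Pads are 22 mm wide; open, the fingers measure 114 mm over their backs; the gripper's body (76 mm by 85 mm) begins 54 mm behind the grasp point. The pads swing forward as they close: fully open they stand 13 mm farther back than shut.
Start: joints at [1.019, 0.313, 1.498, -0, 1.331, -0.223], TCP at [169.539, 496.878, 231.294] pointing down, gripper open.
Joint ranges: [-2.94, 2.94], [-0.97, 2.17], [0.19, 2.56], [-1.23, 4.37], [0.02, 3.11], [-2.88, 2.88]. Speed limits (rad/s): [2.39, 2.39, 3.01, 3.14, 3.14, 3.14].

## Interface

Orientations are given as a unit quaternion [w, x, y, z].
In Python, from rig import telemetry, optics, ctrl gives the robot as it stands.
- The arm moves only by the tool servo_tool, never from a script. Its argument "deltas" is a list of rows, each a list of 3 entries, a list of its own where there are three numbers: the shift along the tool's x, y, z in units of 20 cm (1.0 is 20 cm), then the turn, a rotation vector about the tool's x, y, z in units of 90 degrees (1.0 is 90 degrees), then the opening, from 0 (shut) to 1 (fully open). A call has 1 to 8 rows; each row shifts and turns the commanded pose from where the row before left it, along the tool's axes as they then stand; what a row does not reach is not made up. A row lasts 1/10 s, in which the tool goes at most 50 mm and 8.59 degrees, less where a joint would pass 70% of its speed; a pose out of reach is approached as far as the arm can. A call with a number of a shift or a turn outside -1 to 1 is refused whole. A call with a gripper value outside its range is refused whole. The fingers move at their own pace and stop on an object; "squeeze" is the grip in N (left out, the last holds). Time passes only in rows, so rows that do not move let the fingers close. It gives the time, the measured TCP pose, the force, the opening and the grip force at its end, in the units of the state.
- telemetry.sense(): the state, without advancing time (a new reading comes with each control period).
- optics.capture(name): name is "side" or "top"; returns the picture (420x560x3 uint8, blue, green, red); there is no depth.
- optics.camera_model(name): a dict with "vfov" (degrees; the focal length in pixels is half the picture's height over the tangent of half this angle, whatever the lens; pixels are square), "cx", "cy" (the principal point, pixels), "R" (3x3) and "t" (3): a world point X has camera coordinates R X + t. Camera axes: x right, y down, z forward; pixel columns grow to the right and rows downward; lengths in mm; the calibration is good to about 2 mm. A picture is of the moment at which its call begins. camera_model takes no time and is no camera call.
- ctrl.finish_job(): hands the job in; it is judged then, once.
The state is a dict: "time_s": time; "joints": joint angles; "dq": joint speeds; "tau": joint torques, N m; "eef_pos": TCP position; "ee_rot": TCP orientation; "force": force on the tool from outside, world axes, zero at the start; "wrist_torque": the same for the moment, N m; "grip_width": opening from 0.0 (shut) to 1.0 (fully open); "grip_force": force on a finger pad.
Only numpy, scipy, OpenCV 4.12 (cv2) and the standard library are available. Lean on these libraries where they do the work, as an engineer would, in place of code of your own. Each camera call takes 0.05 s, during which the arm holds its last target. There are 200 camera calls.

## Working session

There is one attempt and no reset: what is moved stays moved. The work goes in short steps, Python scripts to look and compute and a tool call to move; the robot and the scene stay as the last step left them, time stands still between calls to the robot, and variables do not carry over. Pictures are saved under pics/ and viewed, at most 10 in all, crops included, and the job is handed in when it is done.

Besides the shell and the picture viewer there is one more tool, called by a JSON object that holds its "api" and its "payload", one argument or row to a line. servo_tool: Moves the arm, as the interface text tells. Its arguments: {"type":"object","properties":{"deltas":{"type":"array"},"squeeze":{"type":"number"}},"required":["deltas"]}

```bash
mkdir -p pics
python3 - <<'E'
from rig import telemetry, optics
import cv2
for n in("side","top"):
    cv2.imwrite(f"pics/{n}0.png",optics.capture(n)); m=optics.camera_model(n); print(n,m)
s=telemetry.sense(); print(s)
E
```

```text
side {'vfov': 46.6525689804418, 'cx': 273.8809718267461, 'cy': 203.18493278371636, 'R': array([[ 0.8104531 , -0.58580152, -0.00153194],
       [-0.32099295, -0.44190134, -0.83766743],
       [ 0.49002989,  0.67938191, -0.54617847]]), 't': array([-427.49410326,  245.99057781, 1124.45500849])}
top {'vfov': 46.841037258765155, 'cx': 291.19115465461203, 'cy': 211.67739767072766, 'R': array([[ 0.00956702, -0.99988715, -0.01158249],
       [-0.99385857, -0.00823105, -0.11035119],
       [ 0.1102434 ,  0.01256709, -0.99382517]]), 't': array([   9.65129695,  536.16141635, 1408.44380877])}
{'time_s': 0.1, 'joints': array([ 1.01861224e+00,  3.13405912e-01,  1.49837276e+00, -8.52864978e-07,
        1.33099469e+00, -2.23387247e-01]), 'dq': array([-0.00108776, -0.00232737,  0.00022963,  0.00074352,  0.0003317 ,
       -0.00108056]), 'tau': array([ 2.16815584e-03, -4.12896466e+01, -2.60141730e+01, -1.40309826e-04,
        2.97531456e-03, -2.26300966e-05]), 'eef_pos': array([169.40514243, 496.67162061, 230.78184602]), 'ee_rot': array([-2.22851717e-04,  1.63658764e-01,  9.86516832e-01, -5.46673613e-04]), 'force': array([-0.03716234,  0.10966357, -0.74702092]), 'wrist_torque': array([-0.03595982, -0.04569059, -0.01683993]), 'grip_force': 0.0, 'grip_width': 1.003017632357334}
```

View pics/top0.png

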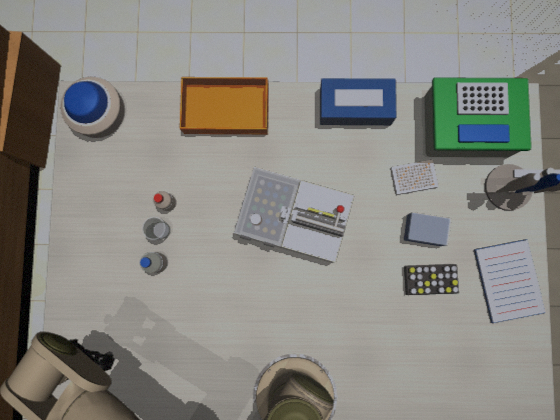

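View pics/side0.png

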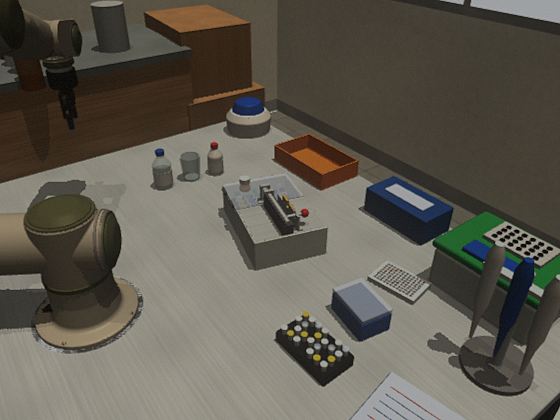

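Top view: the box is at about (295,215), its +y end to the left. The red knob is at about (340,209), and brass is near (320,212). In the side view the knob is at about (305,212). Next I'll zoom in and triangulate.

```bash
cat > h.py <<'E'
import numpy as np, cv2
from rig import telemetry, optics
def P(n):
    m=optics.camera_model(n); f=210/np.tan(np.radians(m["vfov"]/2))
    return np.array([[f,0,m["cx"]],[0,f,m["cy"]],[0,0,1]])@np.c_[m["R"],m["t"]]
def ray(n,uv,z):
    p=P(n); u,v=uv; A=np.array([p[0]-u*p[2],p[1]-v*p[2]])
    return np.r_[np.linalg.solve(A[:,:2],-A[:,2]*z-A[:,3]),z]
def proj(n,X): q=P(n)@np.r_[X,1]; return q[:2]/q[2]
def tri(a,b):
    X=cv2.triangulatePoints(P("top"),P("side"),np.array(a,float).reshape(2,1),np.array(b,float).reshape(2,1)); return (X[:3]/X[3]).ravel()
def red(im,x0,x1,y0,y1):
    c=im[y0:y1,x0:x1].astype(int); m=(c[...,2]>90)&(c[...,2]>2*c[...,1])&(c[...,2]>2*c[...,0])
    v,u=np.nonzero(m); return np.array([u.mean()+x0,v.mean()+y0]),len(u)
E
python3 - <<'E'
from h import *
t=cv2.imread("pics/top0.png"); s=cv2.imread("pics/side0.png")
a,na=red(t,325,355,195,225); b,nb=red(s,295,320,200,225); print(a,na,b,nb,tri(a,b))
c=cv2.resize(t[160:270,225:365],None,fx=5.5,fy=5.4,interpolation=2)
cv2.imwrite("pics/t1.png",cv2.resize(t[160:270,225:365],None,fx=5,fy=5,interpolation=2))
cv2.imwrite("pics/s1.png",cv2.resize(s[165:270,215:335],None,fx=5,fy=5,interpolation=2))
E
```

```text
[339.77142857 208.57142857] 35 [304.53571429 211.17857143] 28 [ 535.33806366 -121.17257921  128.16457079]
```

View pics/t1.png

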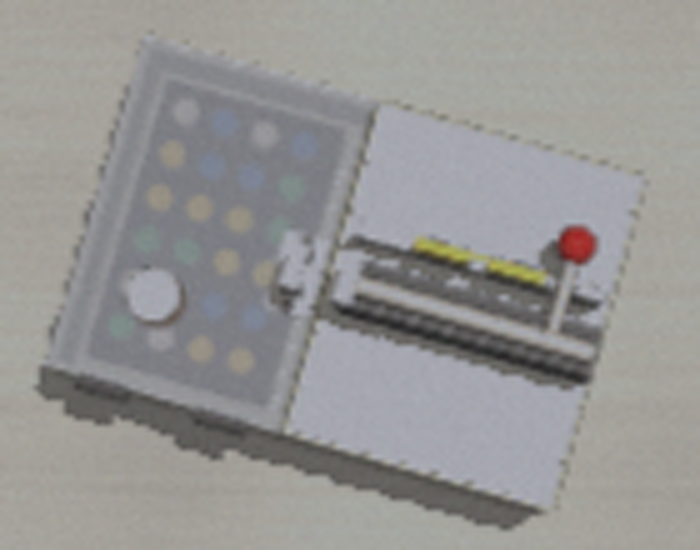

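View pics/s1.png

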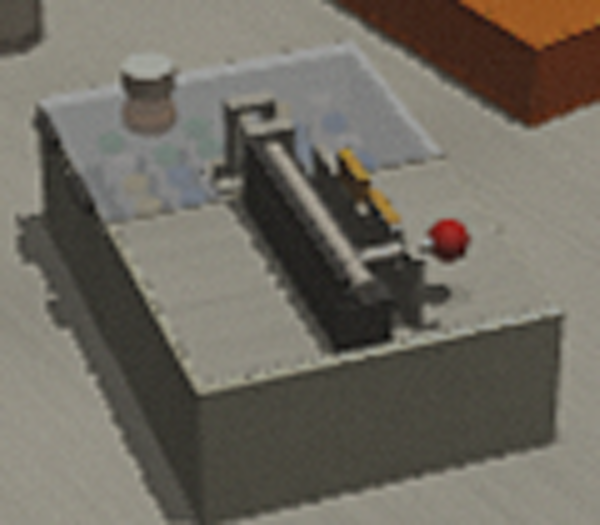

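Top crop: deck corners at about (148,37), (645,175), (548,512) and (45,368). Brass runs (415,243)–(548,280) with the gap at about (482,263), and the knob is at (577,245). The side crop agrees, with the brass gap at about (372,193).

Run:
```python
from h import *
g=lambda u,v,z: ray("top",(u/5+225-.4,v/5+160-.4),z)
C=[g(148,37,90),g(645,175,90),g(548,512,90),g(45,368,90)]
print(np.round(C,1)); print([round(float(np.linalg.norm(C[i]-C[i-1])),1) for i in range(4)])
v=(C[0]-C[1])+(C[3]-C[2]); w=(C[0]-C[3])+(C[1]-C[2])
yaw1=np.arctan2(-v[0],v[1]); yaw2=np.arctan2(w[1],w[0]); print(np.degrees([yaw1,yaw2]))
b0,b1,gp=g(415,243,136),g(548,280,136),g(482,263,136)
d=b0-b1; yaw3=np.arctan2(-d[0],d[1]); print(np.degrees(yaw3),np.linalg.norm(d))
k=ray("top",(339.77,208.57),126); k2=ray("side",(304.54,211.18),126);print("knob",k,k2)
yaw=(2*yaw1+yaw2)/3; R=np.array([[np.cos(yaw),-np.sin(yaw),0],[np.sin(yaw),np.cos(yaw),0],[0,0,1]])
kk=(k+k2)/2
o=kk-R@np.array([45,-120,126]); print("orig",o, np.mean(C,0))
for p in(b0,b1,gp,k): print(R.T@(p-o))
gs=ray("side",(372/5+215-.4,193/5+165-.4),136); print("side gap",R.T@(gs-o))
from scipy.spatial.transform import Rotation as T
q=telemetry.sense()["ee_rot"]; print(T.from_quat(np.r_[q[1:],q[0]]).as_matrix().round(3))
```

```text
[[ 657.6  121.2   90. ]
 [ 579.8 -163.6   90. ]
 [ 388.3 -108.4   90. ]
 [ 466.7  176.2   90. ]]
[198.7, 295.3, 199.3, 295.1]
[-15.34895916 -16.07420656]
-15.194092456688004 75.63803038238053
knob [ 535.13326412 -121.04366381  126.        ] [ 537.93964211 -118.94446834  126.        ]
orig [525.4438101    7.68503664   0.        ] [523.10614893   6.34003809  90.        ]
[ 19.11887236 -35.75427093 136.        ]
[  19.6424537  -111.39048913  136.        ]
[ 18.65982274 -74.10477387 136.        ]
[  43.9305334  -121.38810517  126.        ]
side gap [ 16.97902893 -84.51384551 136.        ]
[[-0.946  0.323 -0.001]
 [ 0.323  0.946 -0.001]
 [ 0.    -0.001 -1.   ]]
```

{"api": "servo_tool", "payload": {
  "deltas": [
    [[0,0,0],[0,0,-0.037],0.7],
    [[-0.162,-0.155,0],[0,0,0],0.7],
    [[-0.162,-0.155,0],[0,0,0],0.7],
    [[-0.162,-0.155,0],[0,0,0],0.7],
    [[-0.162,-0.155,0],[0,0,0],0.7],
    [[-0.162,-0.155,0],[0,0,0],0.7],
    [[-0.162,-0.155,0],[0,0,0],0.7],
    [[-0.162,-0.155,0],[0,0,0],0.7]
  ],
  "squeeze": 20
}}

```text
time_s: 0.9
eef_pos: [330.5, 225.5, 231.2]
ee_rot: [-0.0, 0.135, 0.991, -0.0]
force: [1.1, 0.8, -0.2]
grip_width: 0.7
grip_force: 0.0
```

{"api": "servo_tool", "payload": {
  "deltas": [
    [[-0.162,-0.155,0],[0,0,0],0.7],
    [[-0.162,-0.155,0],[0,0,0],0.7],
    [[-0.162,-0.155,0],[0,0,0],0.7],
    [[-0.162,-0.155,0],[0,0,0],0.7],
    [[-0.162,-0.155,0],[0,0,0],0.7],
    [[-0.162,-0.155,0],[0,0,0],0.7],
    [[-0.162,-0.155,0],[0,0,0],0.7],
    [[-0.1,-0.1,0],[0,0,0],0.7]
  ]
}}

```text
time_s: 1.7
eef_pos: [505.3, -69.8, 230.8]
ee_rot: [-0.0, 0.136, 0.991, -0.0]
force: [-0.3, 0.3, -0.0]
grip_width: 0.697
grip_force: 0.0
```

{"api": "servo_tool", "payload": {
  "deltas": [
    [[-0.1,-0.1,0],[0,0,0],0.7],
    [[-0.1,-0.09,0.1],[0,0,0],0.7],
    [[0,0,0.2],[0,0,0],0.7],
    [[0,0,0],[0,0,0],0.7],
    [[0,0,0],[0,0,0],0.7]
  ]
}}

```text
time_s: 2.2
eef_pos: [532.8, -114.3, 171.8]
ee_rot: [-0.0, 0.135, 0.991, 0.0]
force: [-0.4, 0.1, 0.4]
grip_width: 0.701
grip_force: 0.0
```

Run:
```python
from h import *
t=optics.capture("top");s=optics.capture("side"); e=telemetry.sense()["eef_pos"]; print(e, proj("top",e),proj("side",e))
A=cv2.resize(t[175:245,290:370],None,fx=5,fy=5,interpolation=2);B=cv2.resize(s[160:230,265:345],None,fx=5,fy=5,interpolation=2)
cv2.imwrite("pics/a2.png",np.hstack([A,B]))
```

```text
[ 533.53171467 -114.4027719   173.32726471] [338.84007051 207.07550702] [302.63921831 195.19668421]
```

View pics/a2.png

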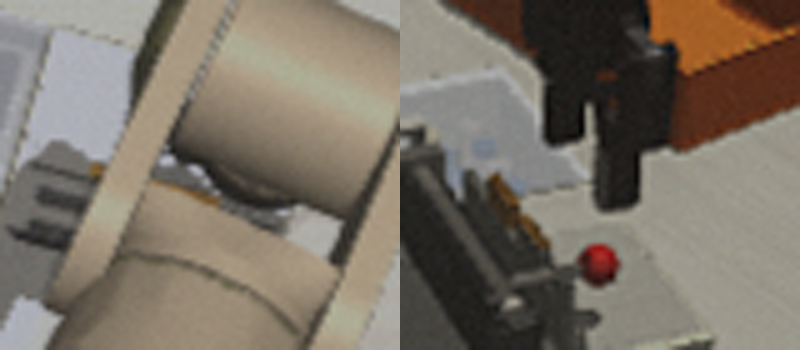

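The side crop shows the fingertips at (565,140) and (617,205), directly above the knob at (600,263). The midpoint matches the projected TCP, so I'll descend.

{"api": "servo_tool", "payload": {
  "deltas": [
    [[-0.032,-0.024,0.05],[0,0,0],0.7],
    [[0,0,0.1],[0,0,0],0.7],
    [[0,0,0.1],[0,0,0],0.7],
    [[0,0,0.07],[0,0,0],0.7],
    [[0,0,0],[0,0,0],0.7],
    [[0,0,0],[0,0,0],0.5],
    [[0,0,0],[0,0,0],0.5]
  ]
}}

```text
time_s: 3.0
eef_pos: [538.4, -121.2, 108.4]
ee_rot: [0.001, 0.135, 0.991, -0.0]
force: [0.5, -1.1, -0.0]
grip_width: 0.5
grip_force: 0.0
```

{"api": "servo_tool", "payload": {
  "deltas": [
    [[0,0,0],[0,0,0],0.35],
    [[0,0,0],[0,0,0],0.3],
    [[0,0,0],[0,0,0],0.2],
    [[0,0,0],[0,0,0],0.2],
    [[0,0,0],[0,0,0],0.2]
  ]
}}

```text
time_s: 3.5
eef_pos: [538.0, -121.0, 107.8]
ee_rot: [0.0, 0.135, 0.991, -0.0]
force: [-1.2, 0.1, 5.5]
grip_width: 0.24
grip_force: 19.5
```

{"api": "servo_tool", "payload": {
  "deltas": [
    [[0.002,0,-0.02],[0,0,0],0.2],
    [[0.002,0,-0.024],[0,0,0],0.2],
    [[0.01,0,-0.043],[0,0,0],0.2],
    [[0.017,0,-0.04],[0,0,0],0.2],
    [[0.025,0,-0.04],[0,0,0],0.2],
    [[0,0,0],[0,0,0],0.2],
    [[0,0,0],[0,0,0],0.2]
  ]
}}

```text
time_s: 4.2
eef_pos: [526.8, -117.8, 140.9]
ee_rot: [0.0, 0.135, 0.991, 0.0]
force: [0.1, -1.2, -1.4]
grip_width: 0.239
grip_force: 20.0
```

Run:
```python
from h import *
s=optics.capture("side"); q=telemetry.sense();print(q["eef_pos"],q["force"],q["grip_width"])
cv2.imwrite("pics/s3.png",cv2.resize(s[150:240,245:345],None,fx=6,fy=6,interpolation=2))
```

```text
[ 526.95909455 -117.8706713   140.69597225] [-0.05539255 -1.02347804 -1.04876638] 0.23610632625833838
```

View pics/s3.png

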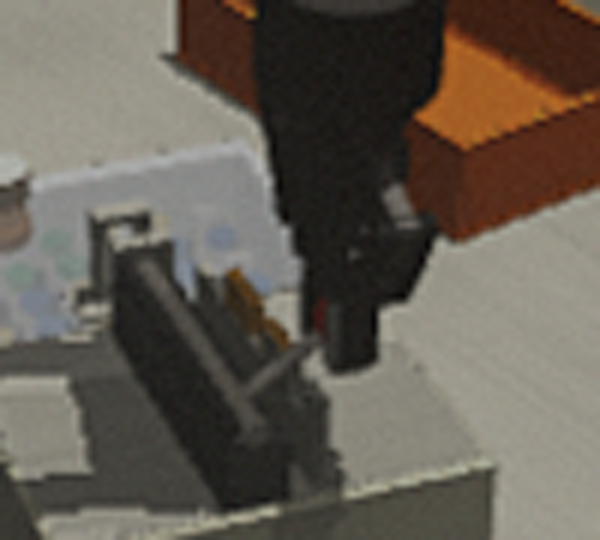

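The handle is raised (stem from (255,405) up to (320,340)) and the knob is between the pads. Now I'll slide it about 46.5 mm.

{"api": "servo_tool", "payload": {
  "deltas": [
    [[0,0.02,0],[0,0,0],0.2],
    [[0,0.04,0],[0,0,0],0.2],
    [[0,0.04,0],[0,0,0],0.2],
    [[0,0.04,0],[0,0,0],0.2],
    [[0,0.04,0],[0,0,0],0.2],
    [[0,0.03,0],[0,0,0],0.2],
    [[0,0.0225,0],[0,0,0],0.2],
    [[0,0,0],[0,0,0],0.2]
  ]
}}

```text
time_s: 5.05
eef_pos: [539.7, -72.1, 140.8]
ee_rot: [0.0, 0.135, 0.991, 0.0]
force: [2.0, 2.6, 0.1]
grip_width: 0.241
grip_force: 20.1
```

{"api": "servo_tool", "payload": {
  "deltas": [
    [[0,0,0],[0,0,0],0.2],
    [[0,0,0],[0,0,0],0.2]
  ]
}}

```text
time_s: 5.25
eef_pos: [539.5, -72.8, 140.7]
ee_rot: [0.0, 0.135, 0.991, 0.0]
force: [1.8, 2.2, -0.0]
grip_width: 0.236
grip_force: 20.1
```

{"api": "servo_tool", "payload": {
  "deltas": [
    [[-0.014,0,0.022],[0,0,0],0.2],
    [[-0.008,0,0.014],[0,0,0],0.2],
    [[-0.003,0,0.006],[0,0,0],0.2],
    [[-0.003,0,0.006],[0,0,0],0.2],
    [[0,0,0],[0,0,0],0.2],
    [[0,0,0],[0,0,0],0.2]
  ]
}}

```text
time_s: 5.85
eef_pos: [544.7, -74.5, 131.0]
ee_rot: [-0.0, 0.135, 0.991, 0.0]
force: [-0.8, 2.3, -0.7]
grip_width: 0.235
grip_force: 20.1
```

{"api": "servo_tool", "payload": {
  "deltas": [
    [[-0.004,0,0.01],[0,0,0],0.2],
    [[-0.003,0,0.01],[0,0,0],0.2],
    [[0,0,0],[0,0,0],0.2],
    [[0,0,0],[0,0,0],0.2]
  ]
}}

```text
time_s: 6.25
eef_pos: [546.3, -75.0, 127.1]
ee_rot: [0.0, 0.135, 0.991, -0.0]
force: [0.6, 2.1, 0.0]
grip_width: 0.238
grip_force: 20.2
```

{"api": "servo_tool", "payload": {
  "deltas": [
    [[-0.005,0,0.014],[0,0,0],0.2],
    [[-0.004,0,0.014],[0,0,0],0.2],
    [[-0.003,0,0.014],[0,0,0],0.2],
    [[0,0,0],[0,0,0],0.2],
    [[0,0,0],[0,0,0],0.2]
  ]
}}

```text
time_s: 6.75
eef_pos: [548.6, -75.6, 118.6]
ee_rot: [0.0, 0.135, 0.991, -0.0]
force: [1.6, 1.6, -0.5]
grip_width: 0.241
grip_force: 20.3
```

{"api": "servo_tool", "payload": {
  "deltas": [
    [[-0.003,0,0.014],[0,0,0],0.2],
    [[-0.002,0,0.014],[0,0,0],0.2],
    [[0,0,0.014],[0,0,0],0.2],
    [[0,0,0.008],[0,0,0],0.2],
    [[0,0,0],[0,0,0],0.2],
    [[0,0,0],[0,0,0],0.2]
  ]
}}

```text
time_s: 7.35
eef_pos: [549.5, -75.9, 108.8]
ee_rot: [0.0, 0.135, 0.991, -0.0]
force: [0.7, 2.5, 3.4]
grip_width: 0.235
grip_force: 20.5
```

It's down and lightly seated at the same height as when parked. Now I'll release, lift clear and look.

{"api": "servo_tool", "payload": {
  "deltas": [
    [[0,0,0],[0,0,0],0.3],
    [[0,0,0],[0,0,0],0.4],
    [[0,0,0],[0,0,0],0.5],
    [[0,0,0],[0,0,0],0.5],
    [[0,0,-0.1],[0,0,0],0.5],
    [[0,0,-0.2],[0,0,0],0.5],
    [[0,0,-0.2],[0,0,0],0.5],
    [[0,0,0],[0,0,0],0.5]
  ]
}}

```text
time_s: 8.15
eef_pos: [551.3, -76.5, 214.0]
ee_rot: [0.005, 0.135, 0.991, -0.001]
force: [-0.2, 0.7, 0.5]
grip_width: 0.498
grip_force: 0.0
```

Run:
```python
from h import *
s=optics.capture("side"); q=telemetry.sense();print(q["eef_pos"],q["force"],q["grip_width"])
a,n=red(s,290,330,180,225); k=ray("side",a,126); print(a,n,k, k-ray("side",(304.54,211.18),126))
cv2.imwrite("pics/s4.png",cv2.resize(s[150:240,245:345],None,fx=6,fy=6,interpolation=2))
```

```text
[550.29459914 -76.17246733 210.96934741] [-0.36148142  0.15569734 -0.44107854] 0.5026460129618986
[303.66666667 198.29166667] 24 [574.37173326 -70.07973169 126.        ] [36.43209116 48.86473664  0.        ]
```

View pics/s4.png

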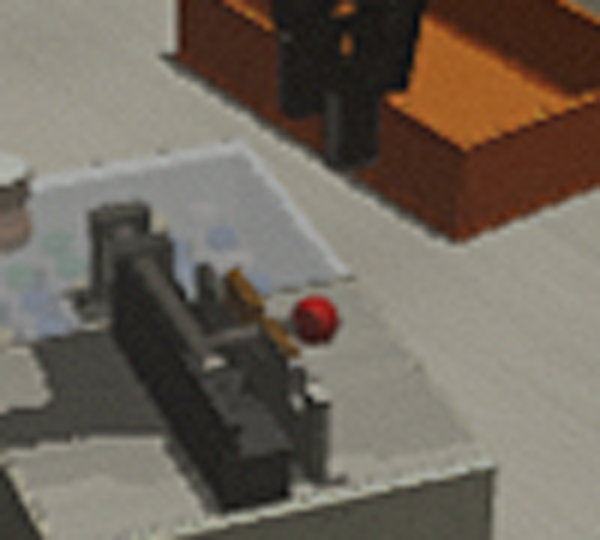

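The stem runs from the rod at (205,350) through the gap in the brass to the knob at (316,320), with the same slope as when parked. The red centroid was contaminated by the orange tray, so I'll recompute it.

Run:
```python
from h import *
s=optics.capture("side"); a,n=red(s,290,306,196,210)
d=ray("side",a,126)-ray("side",(304.54,211.18),126); y=np.radians(-15.5)
print(a,n,d,"box dx,dy",d[0]*np.cos(y)+d[1]*np.sin(y),-d[0]*np.sin(y)+d[1]*np.cos(y))
X=np.array([537.9,-118.9,126]); e=np.array([-np.sin(y),np.cos(y),0]); o=np.array([np.cos(y),np.sin(y),0])
print("down",proj("side",X+47*e),"edge",proj("side",X+47*e-6.5*o+[0,0,26]),"t.1",proj("side",X+47*e+[0,0,5.5]))
```

```text
[297.8  201.45] 20 [14.33485764 45.88803238  0.        ] box dx,dy 1.5504621068994453 48.04992951298495
down [297.38593117 201.76396154] edge [295.31415908 193.80379815] t.1 [297.43820009 199.99720659]
```

The knob is at (297.8,201.5), against (297.4,201.8) predicted for fully down and (295.3,193.8) for hung on the edge. It's locked at about 47 mm.

```bash
python3 -c "
from rig import ctrl; print(ctrl.finish_job())"
```

```text
the job is handed in; nothing more can be done
None
```

The box is locked and the job is handed in: the bolt is about 47 mm across, the handle is fully down in the catch notch going by the last image, and the gripper is clear; the hand-in returned no verdict.

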